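# Let down the drying leaf on its ratchet winder

### The arm

A 6-joint arm with a two-finger parallel gripper is mounted at the origin on a cart in front of the work surface, level with it; the furniture and walls round the work are solid. World frame = base frame: x ahead of the robot, y to its left, z up, the work surface at z = 0. Lengths are in mm, angles in degrees, forces in N, time in s.
With the tool pointing down it reaches from about 250 to 800 mm from the base axis. Payload 3.9 kg.
Tool frame: the origin (TCP) lies at the very end of the fingers, on their centre line; the grasp point (between the pads) lies 19 mm behind it (bot.pinch_z is the distance from the TCP to the grasp point, in mm); z points along the fingers, y is the line along which they close (so a half turn about z gives the same grasp; the last joint's range is limited). The gripper opens to 85 mm and grips with 20 to 120 N. Pads are 22 mm wide; open, the fingers measure 114 mm over their backs; the gripper's body (76 mm by 85 mm) begins 54 mm behind the grasp point. The pads swing forward as they close: fully open they stand 13 mm farther back than shut.
Start: joints at [63.255, 14.897, -7.913, 67.191, 0, 90], TCP at [236.26, 468.824, 205.304] pointing down, gripper open.
Joint ranges: [-159.42, 159.42], [-47.68, 98.78], [-73.54, 78.23], [-108.79, 121.32], [-90, 84.71], [-180, 180]. Speed limits (degrees/s): [147.25, 147.25, 180, 180, 180, 180].

### API

Orientations are given as a 3x3 rotation matrix whose columns are the frame's x, y, z axes.
In Python, from workcell import bot, vision, finder gives the robot as it stands. The module is installed in compiled form; this text tells all that it offers.
- The arm moves only by the tool arm_command, never from a script. Its argument "plan" is a list of rows, each a list of 7 numbers: the opening, from 0 (shut) to 1 (fully open), then the shift along the tool's x, y, z as a fraction of full scale, then the turn, a rotation vector about the tool's x, y, z as a fraction of full scale. A call has 1 to 12 rows; each row is the pose to reach, as a shift and turn from the pose commanded when the call began, along the tool's axes at that moment; what a row does not reach only later rows make up. Full scale, the value 1, is 0.4 m for a shift and 1.5 rad for a turn. A row lasts 1/12 s, in which the tool goes at most 41.7 mm and 7.16 degrees, less where a joint would pass 70% of its speed; a pose out of reach is approached as far as the arm can. A call with a number of a shift or a turn outside -1 to 1 is refused whole. A call with a gripper value outside its range is refused whole. The fingers move at their own pace and stop on an object; "newtons" is the grip in N (left out, the last holds). Time passes only in rows, so rows that repeat a pose let the fingers close. It gives the time, the measured TCP pose, the force, the opening and the grip force at its end, in the units of the state.
- bot.observe(): the state, without advancing time (a new reading comes with each control period).
- vision.grab_frame(name): name is "scene" or "top"; returns a dict with "pixels" (400x640x3 uint8, blue, green, red), "K" (3x3 intrinsics, pixels), "origin" and "rotation" of the camera in the world. Camera axes: x right, y up, looking along -z (the intrinsics and any distortion apply to the point x, -y, -z); pixel columns grow to the right and rows downward; lengths in mm; the calibration is good to about 2 mm. A picture is of the moment at which its call begins. There is no depth.
- bot.close_job(): hands the job in; it is judged then, once.
Trained networks look in the newest picture that a camera, given by its name, has taken for a name from the list of things; names that differ only in an ending like _2 or _b are one class to them, and where a whole thing is asked for, a point or a joint stands for the part that bears it (a point fixed in the world has none). Each returns a list of dicts, best first, with "p" (0 to 1); they miss things now and then, are a little off and sometimes report something else, mostly with a low value. They report only what shows in the picture. A call takes as long as a camera call.
- finder.boxes_of(camera, target): "position" ([column, row] as shares, 0 to 1, of the picture: columns of its width, rows of its height, amid what is visible of it).
- finder.outline_of(camera, target): "region" (400x640 bool, what is visible of it) and "position" ([column, row] as shares, 0 to 1, of the picture: columns of its width, rows of its height, amid what is visible of it).
- finder.tip_of(camera, target): "position" ([column, row] as shares, 0 to 1, of the picture: columns of its width, rows of its height: a listed point, or the origin of a listed thing).
The state is a dict: "t": time; "qpos": joint angles; "joint_vel": joint speeds; "joint_torque": joint torques, N m; "tcp_pos": TCP position; "orientation": TCP orientation; "contact_force": force on the tool from outside, world axes, zero at the start; "moment": the same for the moment, N m; "gripper_width": finger opening in mm; "grasp_force": force on a finger pad.
Only numpy, scipy, OpenCV 4.12 (cv2) and the standard library are available. Lean on these libraries where they do the work, as an engineer would, in place of code of your own. Each camera call takes 0.05 s, during which the arm holds its last target. There are 200 camera calls.

### The job

Let the raised drying leaf down until it lies level on its rest. First throw the pawl's weighted tumbler bar over to the left (the leaf must still be held up by the ratchet), then take the crank handle and wind the leaf up a little until the pawl drops clear of the ratchet wheel, and ease the crank back slowly all the way under the leaf's weight: the leaf must never run or drop (stay under 80 degrees a second). Leave the tumbler over to the left and the pawl clear, and do not disturb the cup, mug and honey jar standing around.

Things in the scene. Friction and masses are not known exactly. Their poses are not given: they have to be found in the camera images.
- stand: Fixed pale-wood stand. Origin: on the worktop under the axle, on the front face of its tall front plate (y -105 to +125 mm, 332 mm high); own x points away from the robot, y left along the plate, z up. Left and right are as seen from the robot. The axle runs along x, 130 mm up at y = 0. Ratchet wheel, crank and pawl are in front of the plate (x < 0), the leaf behind it (x 33 to 179 mm).
- ledge_edge (a point): Middle of the lower front edge of the fixed ledge (two spice jars on it) that overhangs the crank: underside 330 mm up, reaching to stand x = -80 mm, y from -105 to +60 mm. A hand pointing straight down does not fit over the crank handle: tilt it 25 to 45 degrees, fingers pointing down and away from the robot.
- axle (a point): Point on the axle's line in front of the plate, at stand (-85, 0, 130) mm: centre of the circle, radius 65 mm, on which the middle of the crank handle moves.
- leaf (a joint): Angle (rad) of leaf, axle, ratchet wheel (120 mm wide, 14 teeth) and crank, which are one rigid piece. 0: slatted leaf (on the left, 205 mm long) level on its rest, an end stop; starts at about 0.98. Growing is leaf up, clockwise seen from the robot. Its weight pulls it down with 0.25 to 0.8 N m (4 to 12 N at the handle); unheld, without pawl, it drops in under a second.
- crank_handle (a point): Middle of the black crank handle, a round bar 25 mm thick, 90 mm long, pointing at the robot (stand x = -37 to -127 mm). It spins freely on its pin, so the hand can keep its orientation while following the circle. With the leaf level it stands 5 degrees left of straight above the axle; with the leaf at angle q it is turned clockwise from there by q.
- pawl (a joint): Pawl angle (rad); pivot at stand y = +100 mm, 90 mm up, left of the wheel. About 0.06 (0 to 0.2): tip in the teeth, stops the leaf from falling. 0.36: fully clear. Under load it is wedged in its tooth: throwing the tumbler alone does not free it; with the tumbler over, winding the leaf up by 0.05 to 0.15 rad lets it swing clear by itself, and it stays clear.
- tumbler (a joint): Angle (rad) of the steel tumbler weight relative to the pawl, same pivot. 0: leans 25 degrees right, pressing the pawl into the wheel (start). 0.87: left stop, its weight pulls the pawl out. Past upright (about 0.44) it tips over by itself. Pushed hard on its left stop it would force the pawl out and drop the leaf: push it just past upright and let it fall.
- tumbler_bar (a point): Middle of the tumbler's bar: steel cylinder 24 mm thick, 80 mm long, pointing at the robot (stand x = -25 to -105 mm; this point at x = -75 mm), on a 110 mm arm above the pawl pivot. It starts about 190 mm above the worktop, left of the crank handle; about 75 mm are free between the two bars.
- honey_mid (a point): Bystander: honey jar with red lid, 58x62x86 mm, loose, standing to the left of the stand; this point is half-way up.
- cup_mid (a point): Bystander: white tea cup, 74x97x71 mm, loose, on the worktop in front of the stand at the left; this point is half-way up.
- mug_mid (a point): Bystander: green mug, 81x89x72 mm, loose, to the right of the stand; this point is half-way up.

How it is judged (in metres and radians):
On the way, in this order (a step that is already met when the one before it is completed fails the run):
1. the tumbler is thrown over to the left while the pawl still holds the leaf up (value of joint tumbler above 0.75 rad and value of joint leaf above 0.6 rad and value of joint pawl below 0.25 rad), for 0.2 s.
2. the pawl is clear of the wheel with the leaf still up (value of joint pawl above 0.29 rad and value of joint leaf above 0.6 rad), for 0.2 s.
At the end, for the whole second after the job is handed in: The leaf lies at rest within 0.04 rad of level on its rest, the tumbler leans over to the left (above 0.75 rad) and the pawl is clear of the wheel (above 0.29 rad) (value of joint leaf below 0.04 rad and velocity of joint leaf between -0.05 and 0.05 rad/s and value of joint pawl above 0.29 rad and value of joint tumbler above 0.75 rad); the robot touches nothing.
It fails at once if the leaf runs down faster than 1.5 rad/s (86 degrees a second) (velocity of joint leaf below -1.5 rad/s).
It fails at once if the honey jar, cup or mug is moved more than 25 mm (distance of any of honey_mid, cup_mid, mug_mid from where it was at the start of the episode above 0.025 m).
It also fails if it takes over 51 s, if anything falls off the work surface, if the arm or the gripper's body presses on something with over 40 N, if the wrist force passes 120 N, or if a joint passes its speed limit or range.

## Working session

There is one attempt and no reset: what is moved stays moved. The work goes in short steps, Python scripts to look and compute and a tool call to move; the robot and the scene stay as the last step left them, time stands still between calls to the robot, and variables do not carry over. Pictures are saved under pics/ and viewed, at most 10 in all, crops included, and the job is handed in when it is done.

Besides the shell and the picture viewer there is one more tool, called after ">>>" by a JSON object that holds its "op" and its "data", one argument or row to a line. arm_command: Moves the arm, as the interface text tells. Its arguments: {"type":"object","properties":{"plan":{"type":"array"},"newtons":{"type":"number"}},"required":["plan"]}

```bash
mkdir -p pics
cat > h.py <<'E'
import numpy as np, cv2
from workcell import bot, vision, finder
def ray(f,pos):
    K=np.array(f["K"]);R=np.array(f["rotation"]);o=np.array(f["origin"])
    u=pos[0]*640;v=pos[1]*400
    d=np.linalg.inv(K)@np.array([u,v,1.]);d=R@np.array([d[0],-d[1],-d[2]])
    return o,d/np.linalg.norm(d)
def proj(f,p):
    K=np.array(f["K"]);c=np.array(f["rotation"]).T@(np.array(p)-np.array(f["origin"]))
    q=K@np.array([c[0],-c[1],-c[2]]);return q[:2]/q[2]
def tri(a,b):
    (o1,d1),(o2,d2)=a,b
    s=np.linalg.lstsq(np.c_[d1,-d2],o2-o1,rcond=None)[0]
    p,q=o1+s[0]*d1,o2+s[1]*d2
    return (p+q)/2,np.linalg.norm(p-q)
E
python3 - <<'E'
from h import *
F={c:vision.grab_frame(c) for c in("scene","top")}
for c in F: cv2.imwrite(f"pics/{c}0.png",F[c]["pixels"]); print(c,np.round(F[c]["origin"]),np.round(F[c]["rotation"],2).tolist(),np.round(F[c]["K"],0).tolist())
for n in "stand ledge_edge axle crank_handle tumbler_bar honey_mid cup_mid mug_mid".split():
    r={c:finder.tip_of(c,n)[:1] for c in F}
    for c in r: print(n,c,[(np.round(np.array(x["position"])*[640,400]),round(x["p"],2)) for x in r[c]])
    if r["scene"] and r["top"]:
        p,e=tri(*[ray(F[c],r[c][0]["position"]) for c in F]);print("  ",np.round(p,1),round(e,1))
s=bot.observe();print(s)
E
```

```text
scene [-187. -395.  788.] [[0.52, 0.44, -0.73], [-0.85, 0.26, -0.45], [-0.01, 0.86, 0.51]] [[468.0, 0.0, 319.0], [0.0, 468.0, 198.0], [0.0, 0.0, 1.0]]
top [ 500.  108. 1096.] [[0.02, 0.99, -0.13], [-1.0, 0.02, -0.01], [-0.01, 0.13, 0.99]] [[399.0, 0.0, 313.0], [0.0, 399.0, 202.0], [0.0, 0.0, 1.0]]
stand scene [(array([363., 269.]), 0.94)]
stand top []
ledge_edge scene [(array([361., 172.]), 0.77)]
ledge_edge top [(array([380., 201.]), 0.64)]
   [601.  -13.7 328.4] 6.6
axle scene [(array([346., 248.]), 0.96)]
axle top []
crank_handle scene [(array([368., 239.]), 0.9)]
crank_handle top [(array([382., 214.]), 0.55)]
   [592.5 -42.8 172.7] 7.9
tumbler_bar scene [(array([330., 217.]), 0.66)]
tumbler_bar top [(array([333., 210.]), 0.92)]
   [600.8  66.3 187.5] 5.0
honey_mid scene []
honey_mid top [(array([257., 209.]), 0.82)]
cup_mid scene [(array([371., 242.]), 0.66)]
cup_mid top [(array([312., 245.]), 0.81)]
   [555.   34.4 165.7] 179.9
mug_mid scene [(array([426., 301.]), 0.93)]
mug_mid top [(array([425., 216.]), 0.74)]
   [ 604.5 -182.2   44. ] 4.1
{'t': 0.9, 'qpos': array([ 6.32545245e+01,  1.48956826e+01, -7.91044377e+00,  6.71901077e+01,
       -1.28789268e-03,  8.99979638e+01]), 'joint_vel': array([-0.00194024,  0.07176297, -0.10901327,  0.05008879,  0.06474518,
        0.09046371]), 'joint_torque': array([-1.32470100e-04, -4.05598533e+01,  2.54238135e+01,  7.68693044e-04,
        1.52126304e-04, -2.98271360e-06]), 'tcp_pos': array([236.27916728, 468.8440901 , 205.32941305]), 'orientation': array([[-8.93030475e-01,  4.49996186e-01,  4.96526801e-05],
       [ 4.49996189e-01,  8.93030474e-01,  4.85805295e-05],
       [-2.24803034e-05,  6.57274102e-05, -9.99999998e-01]]), 'contact_force': array([-0.49164208,  0.52508052, -0.08678022]), 'moment': array([0.03249124, 0.01694254, 0.00581003]), 'grasp_force': 0.0, 'gripper_width': 85.29507617005719}
```

Run:
```python
import cv2,numpy as np
a=cv2.imread("pics/scene0.png")[110:350,220:520];b=cv2.imread("pics/top0.png")[110:310,220:480]
a=cv2.resize(a,None,fx=2.4,fy=2.4,interpolation=2);b=cv2.resize(b,None,fx=3,fy=3,interpolation=2)
cv2.imwrite("pics/s1.png",a);cv2.imwrite("pics/t1.png",b)
```

```text
(no output)
```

View pics/s1.png

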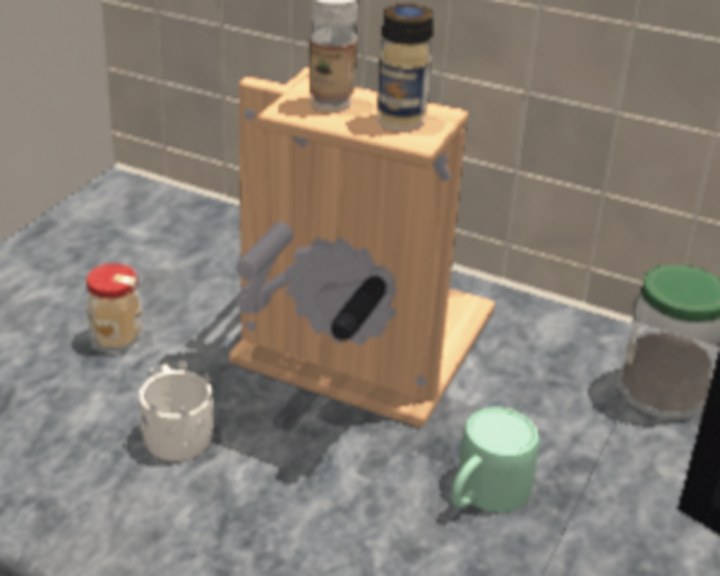

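View pics/t1.png

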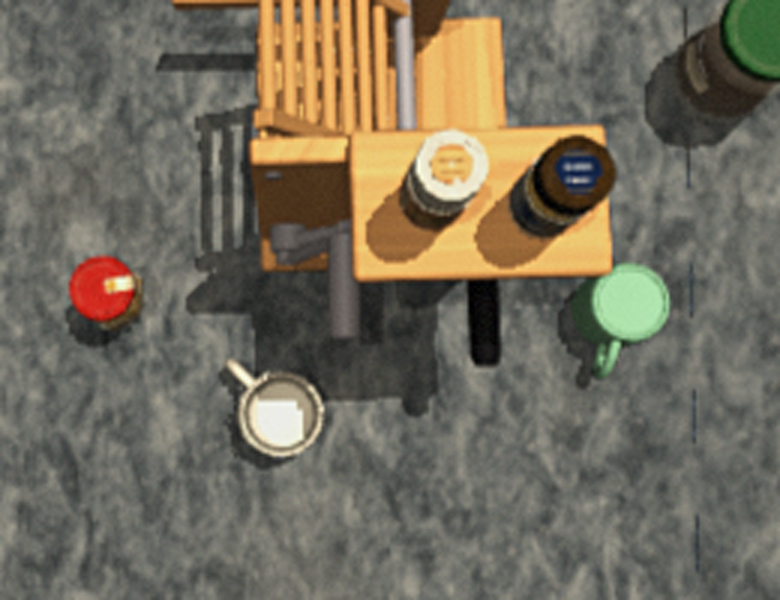

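The scene crop shows the handle at about scene px (364–376, 229–245) and the tumbler bar left of it, front end at about (324, 219). In the top crop the handle's front end is at (382, 231), the bar's front end at (334, 222), and the ledge's front edge runs from (338, 202) to (423, 201). Next I fit the stand pose to these pixels.

```bash
cat >> h.py <<'E'
def s2w(P,p):
    c,s=np.cos(P[2]),np.sin(P[2]);return np.array([P[0]+c*p[0]-s*p[1],P[1]+s*p[0]+c*p[1],p[2]])
def handle(q,x=-82): 
    a=q-np.radians(5);return [x,-65*np.sin(a),130+65*np.cos(a)]
E
python3 - <<'E'
from h import *
from scipy.optimize import least_squares
F={c:vision.grab_frame(c) for c in("scene","top")}
b=lambda x:[x,53.5,189.7]
def res(v):
    P=v[:3];o=[]
    L=[("scene",(363,269),[0,0,0]),("scene",(361,172),[-80,-22.5,330]),("top",(380,201),[-80,-22.5,330]),("scene",(346,248),[-85,0,130]),
    ("scene",(368,239),handle(v[3],-82)),("top",(382,214),handle(v[3],-82)),("top",(382,230.7),handle(v[3],-127)),("scene",(363,246),handle(v[3],-127)),
    ("scene",(330,217),b(-75)),("top",(333,210),b(-75)),("top",(334.3,221.7),b(-105)),("scene",(324,219),b(-105)),
    ("top",(338.3,202.3),[-80,60,330+v[4]]),("top",(423.3,200.7),[-80,-105,330+v[4]])]
    return np.concatenate([proj(F[c],s2w(P,m))-u for c,u,m in L])
r=least_squares(res,[677,9,0,.98,15],loss="soft_l1")
print(np.round(r.x,3));print(np.round(r.fun.reshape(-1,2),1).tolist())
for n,z in(("honey_mid",43),("cup_mid",36),("mug_mid",36)):
    x=finder.tip_of("top",n)[0]["position"];o,d=ray(F["top"],x);print(n,np.round(o+d*(z-o[2])/d[2]))
E
```

```text
[6.78757e+02 1.27280e+01 3.70000e-02 1.02900e+00 1.75630e+01]
[[-1.2, 0.2], [0.4, -0.5], [-1.5, 1.8], [2.5, -1.7], [2.5, -0.3], [-1.5, -1.9], [-0.7, 0.7], [-0.9, 3.4], [0.4, -0.2], [2.5, -1.0], [1.6, 0.3], [0.2, 4.1], [-1.9, 0.1], [0.3, 0.1]]
honey_mid [615. 268.  43.]
cup_mid [516. 120.  36.]
mug_mid [ 595. -180.   36.]
```

```bash
cat >> h.py <<'E'
from scipy.spatial.transform import Rotation as Ro
P=[678.5,12.3,.037]
def Rt(t=35):
    t=np.radians(t);c,s=np.cos(t),np.sin(t)
    return Ro.from_euler("z",P[2]).as_matrix()@np.array([[-c,0,s],[0,1,0],[-s,0,-c]])
def w2s(p):
    c,s=np.cos(P[2]),np.sin(P[2]);d=np.array(p)-[P[0],P[1],0];return np.array([c*d[0]+s*d[1],-s*d[0]+c*d[1],d[2]])
def rows(*pts,t=35,pinch=False):
    s=bot.observe();R0=s["orientation"];print("t",round(s["t"],2),"stand tcp",np.round(w2s(s["tcp_pos"]),1),"F",np.round(s["contact_force"],1),"w",round(s["gripper_width"],1),"pinch",np.round(w2s(s["tcp_pos"]-R0[:,2]*bot.pinch_z),1))
    R1=Rt(t);rv=Ro.from_matrix(R0.T@R1).as_rotvec()/1.5
    for p in pts:
        w=s2w(P,p)+(R1[:,2]*bot.pinch_z if pinch else 0)
        print(p,np.round(R0.T@(w-s["tcp_pos"])/400,3).tolist(),np.round(rv,3).tolist())
E
python3 -c "
from h import *
rows([-161,2,301])"
```

```text
t 1.15 stand tcp [-425.   472.6  205.3] F [-0.4 -0.1  0. ] w 85.6 pinch [-425.   472.6  224. ]
[-161, 2, 301] [-1.146, -0.712, -0.239] [-0.103, -0.398, -0.325]
```

>>> {"op": "arm_command", "data": {
  "plan": [
    [0, -0.7, -0.44, -0.24, -0.1, -0.4, -0.325],
    [0, -0.7, -0.44, -0.24, -0.1, -0.4, -0.325],
    [0, -0.7, -0.44, -0.24, -0.1, -0.4, -0.325],
    [0, -0.7, -0.44, -0.24, -0.1, -0.4, -0.325],
    [0, -0.7, -0.44, -0.24, -0.1, -0.4, -0.325],
    [0, -0.7, -0.44, -0.24, -0.1, -0.4, -0.325],
    [0, -0.7, -0.44, -0.24, -0.1, -0.4, -0.325],
    [0, -0.7, -0.44, -0.24, -0.1, -0.4, -0.325],
    [0, -0.7, -0.44, -0.24, -0.1, -0.4, -0.325],
    [0, -0.7, -0.44, -0.24, -0.1, -0.4, -0.325]
  ],
  "newtons": 80
}}

```text
t: 1.98
tcp_pos: [408.1, 182.6, 303.1]
orientation: [[-0.816, -0.029, 0.577], [-0.025, 1.0, 0.015], [-0.577, -0.002, -0.816]]
contact_force: [-0.4, -0.1, 0.4]
gripper_width: -0.0
grasp_force: 0.0
```

```bash
python3 -c "
from h import *
rows([-161,2,301],[-75,2,178])"
```

```text
t 1.98 stand tcp [-263.9  180.2  303.1] F [-0.4 -0.1  0.4] w -0.0 pinch [-274.7  180.3  318.4]
[-161, 2, 301] [-0.209, -0.443, 0.155] [-0.004, 0.003, -0.004]
[-75, 2, 178] [-0.207, -0.441, 0.531] [-0.004, 0.003, -0.004]
```

>>> {"op": "arm_command", "data": {
  "plan": [
    [0, -0.21, -0.443, 0.155, 0, 0, 0],
    [0, -0.21, -0.443, 0.155, 0, 0, 0],
    [0, -0.21, -0.443, 0.155, 0, 0, 0],
    [0, -0.21, -0.443, 0.155, 0, 0, 0],
    [0, -0.21, -0.443, 0.155, 0, 0, 0],
    [0, -0.21, -0.443, 0.155, 0, 0, 0],
    [0, -0.21, -0.443, 0.155, 0, 0, 0],
    [0, -0.209, -0.443, 0.25, 0, 0, 0],
    [0, -0.209, -0.443, 0.33, 0, 0, 0]
  ]
}}

```text
t: 2.73
tcp_pos: [558.6, 15.4, 242.8]
orientation: [[-0.816, -0.038, 0.577], [-0.033, 0.999, 0.019], [-0.577, -0.003, -0.817]]
contact_force: [0.4, 0.1, -0.6]
gripper_width: 0.2
grasp_force: 0.0
```

```bash
python3 -c "
from h import *
f=vision.grab_frame('scene');cv2.imwrite('pics/s2.png',cv2.resize(f['pixels'][100:300,240:480],None,fx=3,fy=3,interpolation=2))
f=vision.grab_frame('top')
for x in finder.tip_of('top','tumbler_bar')[:1]: print(np.array(x['position'])*[640,400],x['p'])
rows([-75,2,178])"
```

```text
[334.08 211.28] 0.75
t 2.88 stand tcp [-122.9    8.3  238. ] F [-0.4 -0.4 -0.4] w -0.2 pinch [-133.5    8.3  253.4]
[-75, 2, 178] [-0.013, -0.015, 0.192] [-0.001, -0.004, 0.002]
```

View pics/s2.png

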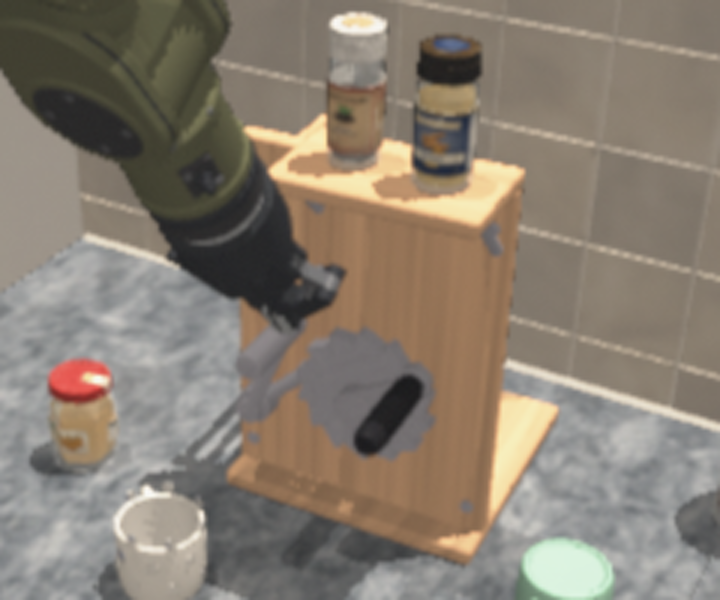

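The closed fingers hang in front of the plate, tip at about crop px (335, 275). The bar is at (270, 350) to their lower left and the handle at (390, 415) to their right. I go in and push slowly from here.

>>> {"op": "arm_command", "data": {
  "plan": [
    [0, -0.01, -0.018, 0.07, 0, 0, 0],
    [0, -0.013, -0.018, 0.13, 0, 0, 0],
    [0, -0.013, -0.018, 0.192, 0, 0, 0],
    [0, -0.013, -0.018, 0.192, 0, 0, 0],
    [0, -0.013, 0.02, 0.192, 0, 0, 0],
    [0, -0.013, 0.04, 0.192, 0, 0, 0],
    [0, -0.013, 0.06, 0.192, 0, 0, 0],
    [0, -0.013, 0.08, 0.192, 0, 0, 0],
    [0, -0.013, 0.1, 0.192, 0, 0, 0]
  ]
}}

```text
t: 3.63
tcp_pos: [604.6, 55.9, 183.4]
orientation: [[-0.817, -0.036, 0.576], [-0.032, 0.999, 0.017], [-0.576, -0.004, -0.817]]
contact_force: [-2.4, -1.8, 3.5]
gripper_width: 0.0
grasp_force: 2.3
```

```bash
python3 -c "
from h import *
rows([-75,74,180],[-75,80,180])
f=vision.grab_frame('top')
for c in ('top','scene'):
  for n in ('tumbler_bar','crank_handle'):
    for x in finder.tip_of(c,n)[:1]: print(c,n,np.array(x['position'])*[640,400],x['p'])
"
```

```text
t 3.63 stand tcp [-72.2  46.4 183.4] F [-2.4 -1.8  3.5] w 0.0 pinch [-83.   46.4 198.7]
[-75, 74, 180] [0.01, 0.069, 0.003] [-0.003, 0.002, 0.001]
[-75, 80, 180] [0.01, 0.084, 0.003] [-0.003, 0.002, 0.001]
top tumbler_bar [333.376 209.4  ] 0.75
top crank_handle [379.328 212.32 ] 0.63
scene tumbler_bar [332.032 218.2  ] 0.65
scene crank_handle [370.816 241.92 ] 0.74
```

```bash
python3 -c "
from h import *
f=vision.grab_frame('scene');g=vision.grab_frame('top')
cv2.imwrite('pics/s3.png',np.hstack([cv2.resize(f['pixels'][160:280,290:390],None,fx=4,fy=4,interpolation=2),cv2.resize(g['pixels'][150:270,290:390],None,fx=4,fy=4,interpolation=2)]))
print(proj(f,bot.observe()['tcp_pos']),proj(g,bot.observe()['tcp_pos']))
s=bot.observe();print(s['contact_force'],w2s(s['tcp_pos']))
"
```

```text
[334.4060504  219.82720346] [339.34649424 208.06245738]
[-2.0227352  -1.22148634  4.09223548] [-72.02788823  44.67952726 182.52240682]
```

View pics/s3.png

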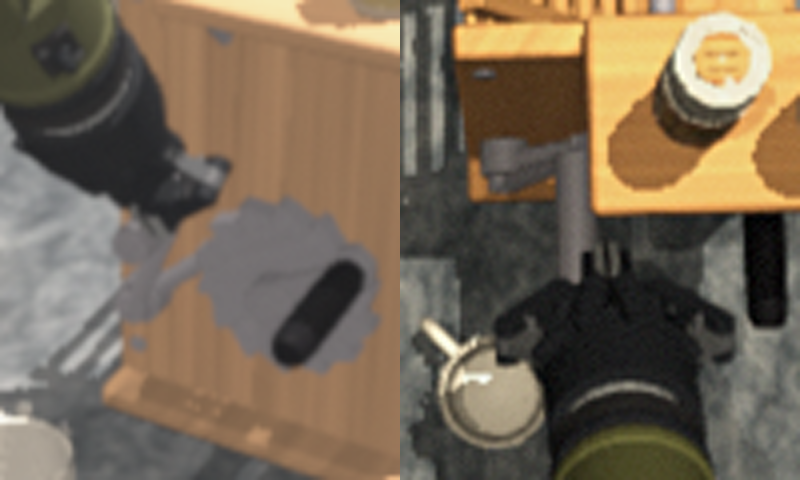

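The fingers sit just right of the bar and have barely moved it. The force is mostly upward, so the contact is high on the bar. I back off to the right, go about 15 mm lower and push again.

```bash
python3 -c "
from h import *
rows([-72,25,183],[-72,25,165],[-72,60,165],[-72,80,165])
"
```

```text
t 3.98 stand tcp [-72.   44.7 182.5] F [-2.  -1.2  4.1] w 0.2 pinch [-82.8  44.8 197.8]
[-72, 25, 183] [-0.001, -0.049, -0.001] [-0.003, 0.002, 0.0]
[-72, 25, 165] [0.025, -0.049, 0.036] [-0.003, 0.002, 0.0]
[-72, 60, 165] [0.025, 0.038, 0.036] [-0.003, 0.002, 0.0]
[-72, 80, 165] [0.025, 0.088, 0.035] [-0.003, 0.002, 0.0]
```

>>> {"op": "arm_command", "data": {
  "plan": [
    [0, 0, -0.05, 0, 0, 0, 0],
    [0, 0.025, -0.05, 0.036, 0, 0, 0],
    [0, 0.025, -0.05, 0.036, 0, 0, 0],
    [0, 0.025, -0.01, 0.036, 0, 0, 0],
    [0, 0.025, 0.01, 0.036, 0, 0, 0],
    [0, 0.025, 0.02, 0.036, 0, 0, 0],
    [0, 0.025, 0.03, 0.036, 0, 0, 0],
    [0, 0.025, 0.04, 0.036, 0, 0, 0],
    [0, 0.025, 0.04, 0.036, 0, 0, 0]
  ]
}}

```text
t: 4.73
tcp_pos: [604.1, 71.7, 164.6]
orientation: [[-0.818, -0.037, 0.574], [-0.032, 0.999, 0.018], [-0.575, -0.003, -0.818]]
contact_force: [0.2, 0.7, -0.6]
gripper_width: -0.2
grasp_force: 0.0
```

```bash
cat > bar.py <<'E'
from h import *
F={c:vision.grab_frame(c) for c in("scene","top")}
rows([-72,70,165],[-72,80,165],[-72,90,165])
for n in ('tumbler_bar','crank_handle'):
    r={c:finder.tip_of(c,n)[:1] for c in F}
    for c in r:print(c,n,[(np.round(np.array(x['position'])*[640,400],1),round(x['p'],2)) for x in r[c]])
    if all(r.values()):
        p,e=tri(*[ray(F[c],r[c][0]["position"]) for c in F]);print("  stand",np.round(w2s(p),1),round(e,1))
E
python3 bar.py
```

```text
t 4.83 stand tcp [-72.3  61.5 164.5] F [-0.4 -0.6 -0.2] w 0.1 pinch [-83.   61.6 179.8]
[-72, 70, 165] [-0.001, 0.021, -0.001] [-0.003, 0.001, 0.001]
[-72, 80, 165] [-0.001, 0.046, -0.001] [-0.003, 0.001, 0.001]
[-72, 90, 165] [-0.001, 0.071, -0.001] [-0.003, 0.001, 0.001]
scene tumbler_bar [(array([318.6, 210.8]), 0.45)]
top tumbler_bar [(array([320. , 210.2]), 0.55)]
  stand [-76.3  87.4 196.6] 5.1
scene crank_handle [(array([370.1, 239.5]), 0.84)]
top crank_handle [(array([385.4, 215.5]), 0.68)]
  stand [-92.2 -59.  175.7] 6.6
```

>>> {"op": "arm_command", "data": {
  "plan": [
    [0, 0, 0.01, 0, 0, 0, 0],
    [0, 0, 0.02, 0, 0, 0, 0],
    [0, 0, 0.03, 0, 0, 0, 0],
    [0, 0, 0.038, 0, 0, 0, 0],
    [0, 0, 0.045, 0, 0, 0, 0],
    [0, 0, 0.05, 0, 0, 0, 0],
    [0, 0, 0.05, 0, 0, 0, 0],
    [0, 0, 0.05, 0, 0, 0, 0]
  ]
}}

```text
t: 5.7
tcp_pos: [603.3, 91.0, 164.2]
orientation: [[-0.818, -0.036, 0.574], [-0.032, 0.999, 0.017], [-0.574, -0.004, -0.819]]
contact_force: [0.3, -0.0, 0.2]
gripper_width: 0.1
grasp_force: 0.0
```

```bash
python3 bar.py
```

```text
t 5.8 stand tcp [-72.3  81.2 164.2] F [-0.1  0.   0.9] w -0.2 pinch [-83.   81.3 179.5]
[-72, 70, 165] [-0.002, -0.028, -0.001] [-0.003, 0.001, 0.001]
[-72, 80, 165] [-0.002, -0.003, -0.001] [-0.003, 0.001, 0.001]
[-72, 90, 165] [-0.002, 0.022, -0.001] [-0.003, 0.001, 0.001]
scene tumbler_bar [(array([309.5, 207.7]), 0.72)]
top tumbler_bar [(array([308.9, 209.3]), 0.73)]
  stand [-74.  113.  196.4] 4.1
scene crank_handle [(array([372. , 241.8]), 0.74)]
top crank_handle [(array([383.5, 211.2]), 0.63)]
  stand [-80.2 -58.2 161.3] 4.9
```

>>> {"op": "arm_command", "data": {
  "plan": [
    [0, 0, 0, 0, 0, 0, 0],
    [0, 0, 0, 0, 0, 0, 0],
    [0, 0, 0, 0, 0, 0, 0],
    [0, 0, 0, 0, 0, 0, 0]
  ]
}}

```text
t: 6.33
tcp_pos: [603.4, 90.7, 164.3]
orientation: [[-0.818, -0.035, 0.574], [-0.031, 0.999, 0.017], [-0.575, -0.004, -0.818]]
contact_force: [-0.4, 0.2, -0.0]
gripper_width: -0.1
grasp_force: 0.0
```

```bash
python3 bar.py
```

```text
t 6.43 stand tcp [-72.2  81.2 164.3] F [ 0.4  0.4 -0.3] w 0.0 pinch [-83.   81.3 179.6]
[-72, 70, 165] [-0.001, -0.028, -0.001] [-0.003, 0.001, 0.001]
[-72, 80, 165] [-0.001, -0.003, -0.001] [-0.003, 0.001, 0.001]
[-72, 90, 165] [-0.001, 0.022, -0.001] [-0.003, 0.001, 0.001]
scene tumbler_bar []
top tumbler_bar [(array([293. , 209.7]), 0.64)]
scene crank_handle [(array([370.4, 238.6]), 0.9)]
top crank_handle [(array([380.5, 211.9]), 0.86)]
  stand [-81.3 -51.9 168.2] 0.5
```

```bash
python3 -c "
from h import *
rows([-72,40,165])
rows([-164,-51,268],[-95,-51,170],pinch=True)
"
```

```text
t 6.63 stand tcp [-72.2  81.2 164.3] F [-0.5  0.3  0.6] w 0.1 pinch [-82.9  81.3 179.6]
[-72, 40, 165] [-0.001, -0.103, -0.001] [-0.003, 0.001, 0.001]
t 6.63 stand tcp [-72.2  81.2 164.3] F [-0.5  0.3  0.6] w 0.1 pinch [-82.9  81.3 179.6]
[-164, -51, 268] [0.039, -0.332, -0.296] [-0.003, 0.001, 0.001]
[-95, -51, 170] [0.039, -0.331, 0.004] [-0.003, 0.001, 0.001]
```

>>> {"op": "arm_command", "data": {
  "plan": [
    [0, 0, -0.08, 0, 0, 0, 0],
    [0, 0, -0.1, -0.08, 0, 0, 0],
    [0, 0.01, -0.12, -0.18, 0, 0, 0],
    [0, 0.02, -0.16, -0.296, 0, 0, 0],
    [1, 0.039, -0.25, -0.296, 0, 0, 0],
    [1, 0.039, -0.331, -0.296, 0, 0, 0],
    [1, 0.039, -0.331, -0.296, 0, 0, 0],
    [1, 0.039, -0.331, -0.296, 0, 0, 0],
    [1, 0.039, -0.331, -0.22, 0, 0, 0],
    [1, 0.039, -0.331, -0.15, 0, 0, 0],
    [1, 0.039, -0.331, -0.15, 0, 0, 0]
  ]
}}

```text
t: 7.55
tcp_pos: [559.8, -41.3, 199.8]
orientation: [[-0.822, -0.037, 0.569], [-0.032, 0.999, 0.019], [-0.569, -0.002, -0.822]]
contact_force: [-0.9, 0.7, -0.5]
gripper_width: 83.5
grasp_force: 0.0
```

```bash
sed -i 's/^rows.*/rows([-95,-51,170],pinch=True)/' bar.py; python3 bar.py; python3 -c "
from h import *
f=vision.grab_frame('scene');g=vision.grab_frame('top')
cv2.imwrite('pics/s4.png',np.hstack([cv2.resize(f['pixels'][160:290,280:400],None,fx=3.3,fy=3.3,interpolation=2),cv2.resize(g['pixels'][150:280,280:400],None,fx=3.3,fy=3.3,interpolation=2)]))"
```

```text
t 7.65 stand tcp [-120.6  -49.3  202.8] F [ 0.6 -0.1  0.7] w 85.5 pinch [-131.3  -49.3  218.2]
[-95, -51, 170] [-0.006, -0.004, 0.151] [-0.001, -0.002, 0.001]
scene tumbler_bar [(array([296.8, 209.8]), 0.79)]
top tumbler_bar [(array([291.8, 209.3]), 0.63)]
  stand [-70.6 152.4 176.5] 5.8
scene crank_handle [(array([370.1, 240.1]), 0.77)]
top crank_handle [(array([383.2, 212.4]), 0.76)]
  stand [-84.1 -55.7 167.8] 6.4
```

View pics/s4.png

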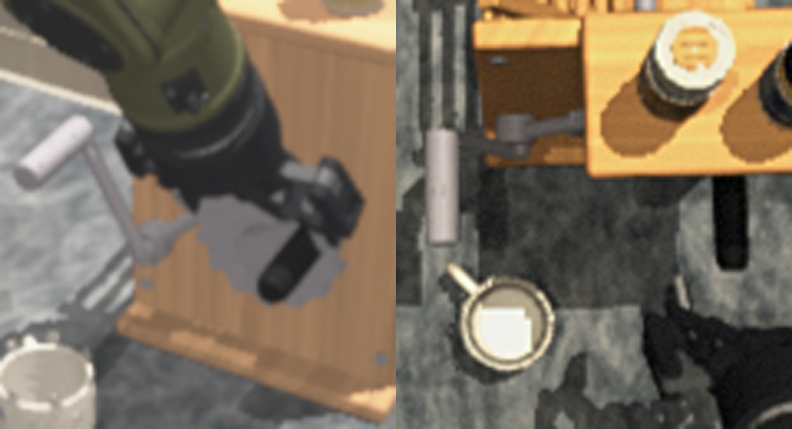

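The tumbler lies over to the left (bar at crop px (60, 150) in the scene half), the ratchet still holds the leaf, and the hand is open over the black handle. I advance and close.

>>> {"op": "arm_command", "data": {
  "plan": [
    [1, -0.003, -0.004, 0.05, 0, 0, 0],
    [1, -0.006, -0.004, 0.1, 0, 0, 0],
    [1, -0.006, -0.004, 0.151, 0, 0, 0],
    [1, -0.006, -0.004, 0.151, 0, 0, 0],
    [0, -0.006, -0.004, 0.151, 0, 0, 0],
    [0, -0.006, -0.004, 0.151, 0, 0, 0],
    [0, -0.006, -0.004, 0.151, 0, 0, 0],
    [0, -0.006, -0.004, 0.151, 0, 0, 0],
    [0, -0.006, -0.004, 0.151, 0, 0, 0],
    [0, -0.006, -0.004, 0.151, 0, 0, 0],
    [0, -0.006, -0.004, 0.151, 0, 0, 0],
    [0, -0.006, -0.004, 0.151, 0, 0, 0]
  ],
  "newtons": 80
}}

```text
t: 8.95
tcp_pos: [597.4, -43.1, 157.2]
orientation: [[-0.818, -0.036, 0.575], [-0.031, 0.999, 0.018], [-0.575, -0.003, -0.818]]
contact_force: [-3.3, 2.2, 2.4]
gripper_width: 15.3
grasp_force: 72.6
```

```bash
cat > wind.py <<'E'
from h import *
import sys
# current q from the pinch point, and rows along the circle for given q steps (relative to the present command)
s=bot.observe();R0=s["orientation"];p=w2s(s["tcp_pos"]-R0[:,2]*bot.pinch_z)
q=np.arctan2(-p[1],p[2]-130)+np.radians(5)
print("t",round(s["t"],2),"pinch",np.round(p,1),"r",round(np.hypot(p[1],p[2]-130),1),"q",round(q,3),"F",np.round(s["contact_force"],1),"w",round(s["gripper_width"],1))
p0=np.array(handle(q,0))
for d in map(float,sys.argv[1:]):
    v=np.array(handle(q+d,0))-p0
    v=s2w(P,v)-s2w(P,[0,0,0]);print(d,np.round(R0.T@v/400,3).tolist())
E
python3 wind.py .05 .1 .15 .2
```

```text
t 8.95 pinch [-93.9 -52.3 172.5] r 67.4 q 0.976 F [-3.3  2.2  2.4] w 15.3
0.05 [0.004, -0.005, 0.005]
0.1 [0.008, -0.01, 0.011]
0.15 [0.012, -0.014, 0.016]
0.2 [0.016, -0.018, 0.022]
```

```bash
python3 -c "
from h import *
f=vision.grab_frame('scene');g=vision.grab_frame('top')
s=bot.observe();print(s['gripper_width'],s['grasp_force'],s['contact_force'],s['moment'])
print(proj(f,s['tcp_pos']),proj(f,s2w(P,handle(.98,-127))),proj(g,s2w(P,handle(.98,-127))),proj(g,s['tcp_pos']))
cv2.imwrite('pics/s5.png',np.hstack([cv2.resize(f['pixels'][190:290,320:420],None,fx=4,fy=4,interpolation=2),cv2.resize(g['pixels'][170:270,330:430],None,fx=4,fy=4,interpolation=2)]))"
```

```text
14.883290442098026 72.509347605519 [-2.81876729  1.94582622  3.14071671] [0.32343198 0.71248269 0.26012834]
[370.14087852 243.08074634] [361.39354617 248.29017534] [380.78478267 231.46862264] [379.90315004 213.21798823]
```

View pics/s5.png

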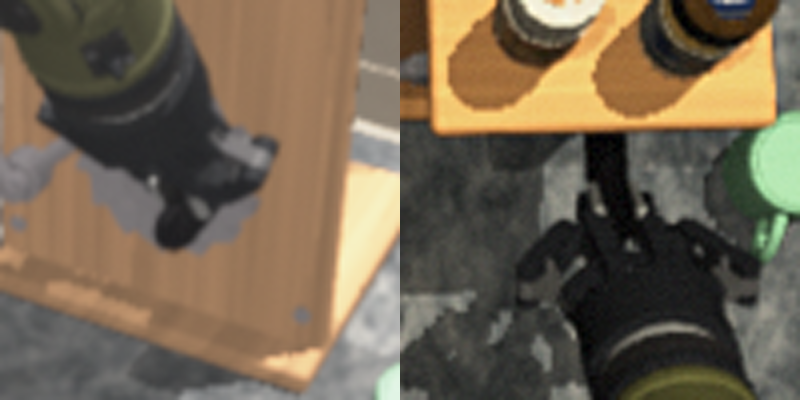

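The fingers straddle the handle, but the opening is 15 mm where a 25 mm bar was expected, so the pads hold it near their tips. I open, go 10 mm deeper and regrip.

>>> {"op": "arm_command", "data": {
  "plan": [
    [1, 0, 0, 0, 0, 0, 0],
    [1, 0, 0, 0, 0, 0, 0],
    [1, 0, 0, 0, 0, 0, 0],
    [1, 0, 0, 0, 0, 0, 0],
    [1, 0, 0, 0.015, 0, 0, 0],
    [1, 0, 0, 0.028, 0, 0, 0],
    [1, 0, 0, 0.028, 0, 0, 0],
    [0, 0, 0, 0.028, 0, 0, 0],
    [0, 0, 0, 0.028, 0, 0, 0],
    [0, 0, 0, 0.028, 0, 0, 0],
    [0, 0, 0, 0.028, 0, 0, 0],
    [0, 0, 0, 0.028, 0, 0, 0]
  ]
}}

```text
t: 10.05
tcp_pos: [604.0, -43.0, 147.9]
orientation: [[-0.818, -0.036, 0.575], [-0.031, 0.999, 0.018], [-0.575, -0.003, -0.818]]
contact_force: [-3.8, 9.1, 1.0]
gripper_width: 25.2
grasp_force: 5.9
```

>>> {"op": "arm_command", "data": {
  "plan": [
    [0, 0, 0, 0, 0, 0, 0],
    [0, 0, 0, 0, 0, 0, 0],
    [0, 0, 0, 0, 0, 0, 0]
  ]
}}

```text
t: 10.3
tcp_pos: [603.5, -42.4, 147.6]
orientation: [[-0.818, -0.037, 0.574], [-0.032, 0.999, 0.019], [-0.574, -0.002, -0.819]]
contact_force: [-0.8, 3.6, 1.0]
gripper_width: 21.0
grasp_force: 79.0
```

```bash
python3 wind.py .05 .1 .15 .2
```

```text
t 10.3 pinch [-87.7 -51.8 162.9] r 61.4 q 1.092 F [-0.8  3.6  1. ] w 21.0
0.05 [0.004, -0.004, 0.006]
0.1 [0.008, -0.008, 0.012]
0.15 [0.012, -0.011, 0.018]
0.2 [0.017, -0.014, 0.024]
```

>>> {"op": "arm_command", "data": {
  "plan": [
    [0, 0.002, -0.002, 0.003, 0, 0, 0],
    [0, 0.004, -0.005, 0.006, 0, 0, 0],
    [0, 0.006, -0.007, 0.009, 0, 0, 0],
    [0, 0.008, -0.01, 0.012, 0, 0, 0],
    [0, 0.01, -0.012, 0.015, 0, 0, 0],
    [0, 0.012, -0.014, 0.017, 0, 0, 0],
    [0, 0.014, -0.016, 0.02, 0, 0, 0],
    [0, 0.017, -0.018, 0.023, 0, 0, 0],
    [0, 0.017, -0.018, 0.023, 0, 0, 0],
    [0, 0.017, -0.018, 0.023, 0, 0, 0]
  ],
  "newtons": 80
}}

```text
t: 11.13
tcp_pos: [603.9, -49.8, 136.1]
orientation: [[-0.818, -0.037, 0.574], [-0.032, 0.999, 0.019], [-0.574, -0.002, -0.819]]
contact_force: [-1.4, 5.5, 0.7]
gripper_width: 20.6
grasp_force: 78.8
```

```bash
python3 wind.py .05 .1 -.1; python3 -c "
from h import *
f=vision.grab_frame('scene');g=vision.grab_frame('top')
cv2.imwrite('pics/s6.png',np.hstack([cv2.resize(f['pixels'][180:280,270:370],None,fx=4,fy=4,interpolation=2),cv2.resize(g['pixels'][120:220,270:370],None,fx=4,fy=4,interpolation=2)]))"
```

```text
t 11.13 pinch [-87.6 -59.2 151.4] r 63.0 q 1.311 F [-1.4  5.5  0.7] w 20.6
0.05 [0.004, -0.003, 0.006]
0.1 [0.009, -0.005, 0.013]
-0.1 [-0.009, 0.006, -0.012]
```

View pics/s6.png

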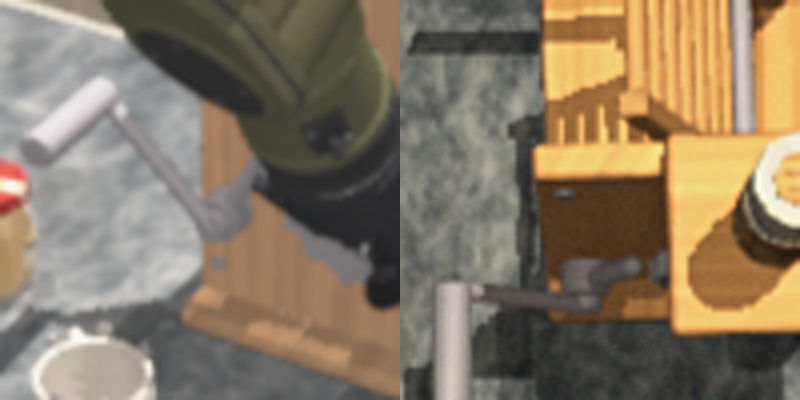

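The bar has moved another ~9 px left in the top half, to (283, ·), and the pawl arm stands away from the wheel. The pawl is clear and the hand holds the leaf. I correct for the 8 mm offset between handle and pinch point, then ease back slowly along the circle.

```bash
sed -i 's/^q=/p=p+[0,1.2,8]\nq=/' wind.py; python3 wind.py -.04 -.08 -.12 -.16 -.2 -.24 -.28 -.32 -.36; sed -i 's/^rows.*//' bar.py; python3 bar.py
```

```text
t 11.23 pinch [-87.6 -58.  159.5] r 65.0 q 1.188 F [-2.   6.4  1.1] w 20.5
-0.04 [-0.003, 0.003, -0.005]
-0.08 [-0.007, 0.006, -0.009]
-0.12 [-0.01, 0.01, -0.014]
-0.16 [-0.013, 0.014, -0.018]
-0.2 [-0.016, 0.017, -0.022]
-0.24 [-0.019, 0.022, -0.026]
-0.28 [-0.021, 0.026, -0.03]
-0.32 [-0.024, 0.03, -0.034]
-0.36 [-0.027, 0.035, -0.038]
scene tumbler_bar [(array([286.3, 215.4]), 0.97)]
top tumbler_bar [(array([282.8, 212.8]), 0.63)]
  stand [-77.6 176.7 156.8] 1.3
scene crank_handle [(array([372.7, 245.4]), 0.67)]
top crank_handle [(array([384.8, 216. ]), 0.48)]
  stand [-90.6 -62.7 159.3] 1.7
```

>>> {"op": "arm_command", "data": {
  "plan": [
    [0, 0, 0, 0, 0, 0, 0],
    [0, 0, 0, 0, 0, 0, 0],
    [0, -0.002, 0.002, -0.003, 0, 0, 0],
    [0, -0.005, 0.005, -0.007, 0, 0, 0],
    [0, -0.008, 0.008, -0.011, 0, 0, 0],
    [0, -0.011, 0.011, -0.015, 0, 0, 0],
    [0, -0.013, 0.014, -0.018, 0, 0, 0],
    [0, -0.016, 0.017, -0.022, 0, 0, 0],
    [0, -0.019, 0.022, -0.026, 0, 0, 0],
    [0, -0.021, 0.026, -0.03, 0, 0, 0],
    [0, -0.024, 0.03, -0.034, 0, 0, 0],
    [0, -0.027, 0.035, -0.038, 0, 0, 0]
  ]
}}

```text
t: 12.53
tcp_pos: [603.3, -35.6, 154.9]
orientation: [[-0.818, -0.037, 0.574], [-0.031, 0.999, 0.019], [-0.574, -0.002, -0.819]]
contact_force: [-2.2, 6.0, 0.4]
gripper_width: 20.9
grasp_force: 79.0
```

```bash
python3 wind.py -.04 -.08 -.12 -.16 -.2 -.24 -.28 -.32 -.36 -.4; python3 bar.py
```

```text
t 12.53 pinch [-87.7 -43.8 178.3] r 65.2 q 0.824 F [-2.2  6.   0.4] w 20.9
-0.04 [-0.002, 0.005, -0.004]
-0.08 [-0.005, 0.01, -0.007]
-0.12 [-0.007, 0.015, -0.01]
-0.16 [-0.009, 0.021, -0.013]
-0.2 [-0.011, 0.026, -0.016]
-0.24 [-0.013, 0.032, -0.018]
-0.28 [-0.015, 0.037, -0.021]
-0.32 [-0.016, 0.043, -0.023]
-0.36 [-0.018, 0.049, -0.025]
-0.4 [-0.019, 0.055, -0.027]
scene tumbler_bar [(array([286.3, 216.5]), 0.8)]
top tumbler_bar [(array([281. , 209.6]), 0.66)]
  stand [-69.1 182.1 146.9] 0.3
scene crank_handle [(array([366.9, 239.3]), 0.42)]
top crank_handle [(array([380.3, 213.6]), 0.79)]
  stand [-86.8 -48.8 169.1] 5.9
```

Leaf q is about 0.82 with the radius on circle, and the pawl is clear. Continuing.

>>> {"op": "arm_command", "data": {
  "plan": [
    [0, -0.002, 0.004, -0.003, 0, 0, 0],
    [0, -0.004, 0.008, -0.006, 0, 0, 0],
    [0, -0.006, 0.012, -0.008, 0, 0, 0],
    [0, -0.007, 0.016, -0.0105, 0, 0, 0],
    [0, -0.009, 0.021, -0.013, 0, 0, 0],
    [0, -0.011, 0.026, -0.016, 0, 0, 0],
    [0, -0.013, 0.032, -0.018, 0, 0, 0],
    [0, -0.015, 0.037, -0.021, 0, 0, 0],
    [0, -0.016, 0.043, -0.023, 0, 0, 0],
    [0, -0.018, 0.049, -0.025, 0, 0, 0],
    [0, -0.019, 0.055, -0.027, 0, 0, 0]
  ]
}}

```text
t: 13.75
tcp_pos: [602.4, -13.4, 168.2]
orientation: [[-0.818, -0.037, 0.574], [-0.032, 0.999, 0.019], [-0.574, -0.002, -0.819]]
contact_force: [-3.7, 6.8, 2.9]
gripper_width: 20.8
grasp_force: 79.3
```

```bash
python3 wind.py -.04 -.08 -.12 -.16 -.2 -.24 -.28 -.32 -.36 -.4 -.44 -.5
```

```text
t 13.75 pinch [-87.8 -21.6 191.5] r 65.2 q 0.425 F [-3.7  6.8  2.9] w 20.8
-0.04 [-0.001, 0.006, -0.002]
-0.08 [-0.002, 0.012, -0.003]
-0.12 [-0.003, 0.019, -0.004]
-0.16 [-0.004, 0.025, -0.005]
-0.2 [-0.004, 0.032, -0.006]
-0.24 [-0.005, 0.038, -0.007]
-0.28 [-0.005, 0.044, -0.007]
-0.32 [-0.005, 0.051, -0.008]
-0.36 [-0.005, 0.057, -0.008]
-0.4 [-0.005, 0.064, -0.007]
-0.44 [-0.005, 0.07, -0.007]
-0.5 [-0.004, 0.08, -0.006]
```

>>> {"op": "arm_command", "data": {
  "plan": [
    [0, -0.001, 0.005, -0.0015, 0, 0, 0],
    [0, -0.002, 0.01, -0.003, 0, 0, 0],
    [0, -0.003, 0.016, -0.0035, 0, 0, 0],
    [0, -0.0035, 0.022, -0.0045, 0, 0, 0],
    [0, -0.004, 0.028, -0.0055, 0, 0, 0],
    [0, -0.0045, 0.034, -0.0065, 0, 0, 0],
    [0, -0.005, 0.04, -0.007, 0, 0, 0],
    [0, -0.005, 0.046, -0.0075, 0, 0, 0],
    [0, -0.005, 0.052, -0.008, 0, 0, 0],
    [0, -0.005, 0.057, -0.008, 0, 0, 0],
    [0, -0.005, 0.062, -0.0075, 0, 0, 0],
    [0, -0.005, 0.065, -0.007, 0, 0, 0]
  ]
}}

```text
t: 14.75
tcp_pos: [601.2, 13.7, 171.6]
orientation: [[-0.818, -0.039, 0.574], [-0.032, 0.999, 0.022], [-0.574, -0.001, -0.819]]
contact_force: [-8.2, 7.6, 6.3]
gripper_width: 21.2
grasp_force: 79.9
```

```bash
python3 wind.py -.04 -.08 -.12 -.16; python3 bar.py
```

```text
t 14.75 pinch [-87.9   5.5 194.9] r 65.2 q 0.003 F [-8.2  7.6  6.3] w 21.2
-0.04 [0.0, 0.006, 0.001]
-0.08 [0.001, 0.013, 0.001]
-0.12 [0.002, 0.019, 0.002]
-0.16 [0.002, 0.026, 0.003]
scene tumbler_bar []
top tumbler_bar [(array([282.7, 211.1]), 0.88)]
scene crank_handle [(array([347.2, 226.9]), 0.61)]
top crank_handle [(array([378. , 203.4]), 0.69)]
  stand [-79.2 -20.5 194.9] 52.5
```

>>> {"op": "arm_command", "data": {
  "plan": [
    [0, 0, 0.003, 0, 0, 0, 0],
    [0, 0, 0.006, 0.001, 0, 0, 0],
    [0, 0, 0.009, 0.001, 0, 0, 0],
    [0, 0.001, 0.012, 0.001, 0, 0, 0],
    [0, 0.001, 0.015, 0.001, 0, 0, 0],
    [0, 0.001, 0.018, 0.002, 0, 0, 0],
    [0, 0.001, 0.021, 0.002, 0, 0, 0],
    [0, 0.001, 0.024, 0.002, 0, 0, 0],
    [0, 0.001, 0.024, 0.002, 0, 0, 0]
  ]
}}

```text
t: 15.8
tcp_pos: [601.3, 14.3, 171.4]
orientation: [[-0.818, -0.024, 0.575], [-0.029, 1.0, 0.001], [-0.575, -0.016, -0.818]]
contact_force: [-11.2, -13.2, 10.4]
gripper_width: 20.9
grasp_force: 80.6
```

```bash
python3 wind.py -.04 -.08 -.12 -.16
```

```text
t 15.8 pinch [-87.9   6.4 194.7] r 65.1 q -0.011 F [-11.2 -13.2  10.4] w 20.9
-0.04 [0.0, 0.006, 0.0]
-0.08 [0.001, 0.013, 0.001]
-0.12 [0.002, 0.019, 0.002]
-0.16 [0.003, 0.026, 0.003]
```

The end stop is reached: the y force reversed to −13 N with no further motion. I relieve the push, release and back out along the fingers.

>>> {"op": "arm_command", "data": {
  "plan": [
    [0, 0, -0.008, 0, 0, 0, 0],
    [0, 0, -0.009, 0, 0, 0, 0],
    [0.5, 0, -0.009, 0, 0, 0, 0],
    [1, 0, -0.009, 0, 0, 0, 0],
    [1, 0, -0.009, 0, 0, 0, 0],
    [1, 0, -0.009, 0, 0, 0, 0],
    [1, 0, -0.009, 0, 0, 0, 0],
    [1, 0, -0.009, -0.06, 0, 0, 0],
    [1, 0, -0.009, -0.14, 0, 0, 0],
    [1, 0, -0.009, -0.24, 0, 0, 0],
    [1, 0, -0.009, -0.34, 0, 0, 0],
    [1, 0, -0.009, -0.34, 0, 0, 0]
  ]
}}

```text
t: 16.8
tcp_pos: [524.5, 15.2, 289.9]
orientation: [[-0.811, -0.035, 0.583], [-0.031, 0.999, 0.017], [-0.584, -0.004, -0.812]]
contact_force: [0.6, -0.1, 1.6]
gripper_width: 85.3
grasp_force: 0.0
```

```bash
python3 bar.py; python3 -c "
from h import *
s=bot.observe();print(s['t'],s['contact_force'],s['gripper_width'],s['tcp_pos'])
f=vision.grab_frame('scene');g=vision.grab_frame('top')
print(proj(f,s2w(P,handle(0))),proj(g,s2w(P,handle(0,-120))))
cv2.imwrite('pics/s7.png',np.hstack([cv2.resize(f['pixels'][140:320,260:440],None,fx=2.2,fy=2.2,interpolation=2),cv2.resize(g['pixels'][100:280,250:430],None,fx=2.2,fy=2.2,interpolation=2)]))"
```

```text
scene tumbler_bar [(array([286.8, 209.7]), 0.82)]
top tumbler_bar [(array([282.2, 214.3]), 0.95)]
  stand [-81.8 174.5 176.4] 6.4
scene crank_handle [(array([347.8, 221.5]), 0.75)]
top crank_handle [(array([358.8, 213.9]), 0.74)]
  stand [-88.2   2.4 201. ] 0.0
17.1 [-0.18199052  0.7536008  -0.36855467] 85.42805012004501 [523.07546041  15.20615823 279.52752013]
[347.62180974 222.0375341 ] [357.47966194 228.22549196]
```

View pics/s7.png

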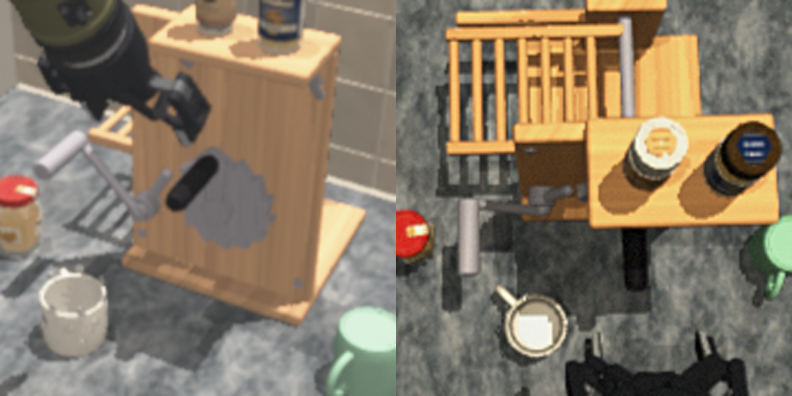

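The leaf lies level out to the left, with the handle at the modelled q = 0 position, (348, 222) in the scene image. The tumbler is over to the left, the pawl is clear, the hand touches nothing and the bystanders are in place. I hand in.

```bash
python3 -c "
from workcell import bot
print(bot.close_job())"
```

```text
the job is handed in; nothing more can be done
None
```

The leaf is level on its rest, the tumbler is over to the left, and the pawl is clear of the wheel. The cup, mug and honey jar looked undisturbed, and I handed the job in at about 17 s; no verdict came back.

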